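# Close the test box slot with the lapped strip and hold it down

### The arm

A 6-joint arm with a two-finger parallel gripper is mounted at the origin on the work surface. World frame = base frame: x ahead of the robot, y to its left, z up, the work surface at z = 0. Lengths are in mm, angles in rad, forces in N, time in s.
With the tool pointing down it reaches from about 300 to 875 mm from the base axis. Payload 4.2 kg.
Tool frame: the origin (TCP) lies midway between the tips of the shut fingers; the grasp point (between the pads) lies 19 mm behind it (env.grasp_offset is the distance from the TCP to the grasp point, in mm); z points along the fingers, y is the line along which they close (so a half turn about z gives the same grasp; the last joint's range is limited). The gripper opens to 85 mm and grips with 20 to 120 N. Pads are 22 mm wide; open, the fingers measure 114 mm over their backs; the gripper's body (76 mm by 85 mm) begins 54 mm behind the grasp point. The pads swing forward as they close: fully open they stand 13 mm farther back than shut.
Start: joints at [1.314, 0.32, 1.565, -0, 1.257, -0.02], TCP at [134.892, 558.968, 231.338] pointing down, gripper open.
Joint ranges: [-3.11, 3.11], [-0.84, 2.01], [0.21, 2.61], [-1.34, 4.49], [0.05, 2.63], [-2.56, 2.56]. Speed limits (rad/s): [2.57, 2.57, 3.14, 3.14, 3.14, 3.14].

### API

Orientations are given as a rotation vector (axis times angle).
In Python, from rig import sensors, cams, env, models gives the robot as it stands.
- The arm moves only by the tool send_rows, never from a script. Its arguments are lists of equal length, an entry for each row: "delta_pos": the shift along the tool's x, y, z in m, a list of three; "delta_rot": the turn, a rotation vector about the tool's x, y, z in rad, a list of three; "claw": the finger opening in m, from 0 to 0.0854. In form: {"delta_pos": [[dx, dy, dz], ...], "delta_rot": [[ax, ay, az], ...], "claw": [claw, ...]}. A call has 1 to 12 rows; each row shifts and turns the commanded pose from where the row before left it, along the tool's axes as they then stand; what a row does not reach is not made up. A row lasts 1/12 s, in which the tool goes at most 41.7 mm and 7.16 degrees, less where a joint would pass 70% of its speed; a pose out of reach is approached as far as the arm can. A call is refused whole if a number of a shift passes 0.0417 or a number of a turn 0.125, either way. A call with a gripper value outside its range is refused whole. The fingers move at their own pace and stop on an object; the grip force is fixed at half the most. Time passes only in rows, so rows that do not move let the fingers close. It gives the time, the measured TCP pose, the force, the opening and the grip force at its end, in the units of the state.
- sensors.get_state(): the state, without advancing time (a new reading comes with each control period).
- cams.snapshot(name): name is "scene" or "top" or "wrist"; returns the picture (420x560x3 uint8, red, green, blue); there is no depth.
- cams.camera_model(name): a dict with "fx", "fy", "cx", "cy" (pixels), "dist_coeffs" ([k1, k2, p1, p2, k3] as OpenCV has them; the pictures are not rectified), "R" (3x3) and "t" (3): a world point X has camera coordinates R X + t; the wrist camera has in their place "tool_from_camera" (4x4, takes a point from camera to tool coordinates, whose origin is the TCP and whose axes are the flange's). Camera axes: x right, y down, z forward; pixel columns grow to the right and rows downward; lengths in mm; the calibration is good to about 2 mm. A picture is of the moment at which its call begins: read the wrist's pose just before it. camera_model takes no time and is no camera call.
- env.job_done(): hands the job in; it is judged then, once.
Trained networks look in the newest picture that a camera, given by its name, has taken for a name from the list of things; names that differ only in an ending like _2 or _b are one class to them, and where a whole thing is asked for, a point or a joint stands for the part that bears it (a point fixed in the world has none). Each returns a list of dicts, best first, with "confidence" (0 to 1); they miss things now and then, are a little off and sometimes report something else, mostly with a low value. They report only what shows in the picture. A call takes as long as a camera call. They do not tell look-alikes from the thing itself.
- models.recognise(label, camera): "position" ([column, row] as shares, 0 to 1, of the picture: columns of its width, rows of its height, amid what is visible of it).
- models.tip_of(label, camera): "position" ([column, row] as shares, 0 to 1, of the picture: columns of its width, rows of its height: a listed point, or the origin of a listed thing).
The state is a dict: "time": time; "qpos": joint angles; "dq": joint speeds; "effort": joint torques, N m; "eef_pos": TCP position; "eef_rot": TCP orientation; "wrist_force": force on the tool from outside, world axes, zero at the start; "wrist_torque": the same for the moment, N m; "width": finger opening in mm; "grip_force": force on a finger pad.
Only numpy, scipy, OpenCV 4.12 (cv2) and the standard library are available. Lean on these libraries where they do the work, as an engineer would, in place of code of your own. Each camera call takes 0.05 s, during which the arm holds its last target. There are 200 camera calls.

### The job

Lift the metal closing strip by its black grip up and off the two-pronged hook, and slide its plain edge about 20 mm under the lapped sheet on top of the grey test box, square to it and centred so that the strip covers the slot, without lifting the lapped sheet. Then press the strip down flat on the box top, firmly (about 12 N), and finish like that: still gripping it and still pressing it down for the measurement. Leave the other things on the bench alone.

Things in the scene. Friction and masses are not known exactly. Their poses are not given: they have to be found in the camera images.
- strip: Closing strip, about 220 g, rigid: bare aluminium sheet 95 (x) x 150 (y) x 3 mm; its +x long edge is plain, its -x edge has a fold 13 mm high. From its middle rises a steel stem 12 x 24 mm with a cross pin along y (8 mm thick, 72 mm long, axis 60 mm above the underside), over it a black grip. Origin: centre of the underside, z up. It hangs level, plain edge towards the stand's post.
- strip_grip (a point): Centre of the strip's upright black grip, 88 mm above the sheet's underside. The grip is 12 mm thick along the strip's x, 36 mm wide along y, and reaches from 64 to 112 mm above the underside, over the cross pin.
- strip_edge (a point): Middle of the plain edge of the strip, at its underside (47.5 mm along the strip's +x from its origin).
- strip_fold (a point): Middle of the folded edge of the strip, at its underside (47.5 mm along -x from its origin).
- stand: Fixed stand, origin on the table below the hung pin. Post (123 mm high) 90 mm along +x; from it two 8 mm rods, 44 mm apart, one each side of the strip's stem, reach to -x, dip 12 mm in a V at the origin, where the pin lies (axis 120 mm up, sheet's underside 60 mm up), and rise again to their ends.
- prong_tips (a point): Midpoint between the free ends of the two prongs, 20 mm along the stand's -x from the hung pin; their top is 127 mm above the table. The sheet hangs under the prongs with 43 mm of room: lift the strip 12 to 40 mm, then draw it out along the stand's -x by at least 80 mm before raising it further.
- box: Fixed grey test box, 220 mm wide (y), flat top 60 mm above the table. Origin on the table; the box reaches from 110 mm along its -x to 100 mm along its +x. In the top is an open slot, 25 mm along x, 110 mm along y. Behind it (+x) come 35 mm of bare top, then the free edge of the lapped sheet, which covers the rest.
- slot (a point): Centre of the slot at the level of the box top (52.5 mm along the box's -x from its origin, 60 mm up).
- lap_edge (a point): Middle of the lapped sheet's free edge, 7 mm above the box top, level with the sheet's flat underside, 5 mm along the box's -x from its origin; fixed to the box, it does not rise with the sheet. The strip's plain edge belongs 20 mm past it along the box's +x, on the box top. Space under the sheet: 7 mm high, 192 mm wide, 89 mm deep.
- lap (a joint): Lapped sheet: aluminium, 2.5 mm thick, 208 mm wide, 95 mm from hinge to free edge, the last 8 mm turned up 29 degrees as a lead-in. Hinged at the box's far (+x) side; 0 = down, level, 7 mm above the box top; positive = lifted (rad; 0.01 is about 1 mm at the free edge). About 3 N at the free edge begins to lift it.
- mouse: Black computer mouse, 105 x 58 x 31 mm; leave alone. Origin under its centre.
- sensor: Small aluminium sensor module, 60 x 35 x 22 mm with a brass connector; leave alone. Origin under its centre.
- carton: Small closed cardboard carton, 110 x 80 x 35 mm; leave alone. Origin under its centre.
- lamp: Black car lamp module, 150 x 65 x 38 mm; leave alone. Origin under its centre.
There are look-alikes about, which are no part of the job. Leave any blue look-alike of the strip alone. What is shaped like the stand but green is not meant.

How it is judged:
By the outcome, as a careful person would: the job done as asked, in the order asked, and still so for the second after the job is handed in, while the arm keeps its last pose, push and grip.
It also fails if it takes over 45 s, if anything falls off the work surface, if the arm or the gripper's body presses on something with over 40 N, if the wrist force passes 120 N, or if a joint passes its speed limit or range.

## Working session

There is one attempt and no reset: what is moved stays moved. The work goes in short steps, Python scripts to look and compute and a tool call to move; the robot and the scene stay as the last step left them, time stands still between calls to the robot, and variables do not carry over. Pictures are saved under pics/ and viewed, at most 10 in all, crops included, and the job is handed in when it is done.

Besides the shell and the picture viewer there is one more tool, called after "Emit:" by a JSON object that holds its "name" and its "arguments", one argument or row to a line. send_rows: Moves the arm, as the interface text tells. Its arguments: {"type":"object","properties":{"delta_pos":{"type":"array"},"delta_rot":{"type":"array"},"claw":{"type":"array"}},"required":["delta_pos","delta_rot","claw"]}

```bash
mkdir -p pics; ls
cat > h.py <<'E'
import numpy as np, cv2
from rig import sensors, cams, env, models
from scipy.spatial.transform import Rotation as Ro
def tool():
    s=sensors.get_state(); return np.array(s["eef_pos"]),Ro.from_rotvec(s["eef_rot"]).as_matrix()
def model(n):
    m=cams.camera_model(n)
    K=np.array([[m["fx"],0,m["cx"]],[0,m["fy"],m["cy"]],[0,0,1.]]);d=np.array(m["dist_coeffs"])
    if "R" in m: return K,d,np.array(m["R"]),np.array(m["t"])
    T=np.array(m["tool_from_camera"]);p,R=tool()
    Rc=R@T[:3,:3];c=R@T[:3,3]+p
    return K,d,Rc.T,-Rc.T@c
def ray(M,px):
    K,d,R,t=M
    u=cv2.undistortPoints(np.array([[px]],float),K,d)[0,0]
    v=R.T@np.array([u[0],u[1],1]);return -R.T@t,v/np.linalg.norm(v)
def atz(M,px,z):
    c,v=ray(M,px);return c+v*(z-c[2])/v[2]
def proj(M,X):
    K,d,R,t=M
    return cv2.projectPoints(np.array(X,float).reshape(-1,3),cv2.Rodrigues(R)[0],t,K,d)[0][:,0]
def tri(Ms,pxs):
    A=0;b=0;rs=[ray(M,p) for M,p in zip(Ms,pxs)]
    for c,v in rs:
        P=np.eye(3)-np.outer(v,v);A=A+P;b=b+P@c
    X=np.linalg.solve(A,b);return X,[np.linalg.norm(np.cross(X-c,v)) for c,v in rs]
def snap(n,f=None):
    im=cams.snapshot(n)
    if f: cv2.imwrite(f"pics/{f}.png",im[:,:,::-1])
    return im
E
python3 - <<'E'
from h import *
a=snap("scene");b=snap("top")
cv2.imwrite("pics/a.png",cv2.resize(a[:,:,::-1],(800,600)));cv2.imwrite("pics/b.png",cv2.resize(b[:,:,::-1],(800,600)))
MS,MT=model("scene"),model("top")
print(-MS[2].T@MS[3],-MT[2].T@MT[3])
for l,z in [("strip_grip",148),("strip_edge",60),("strip_fold",60),("strip",60),("stand",0),("prong_tips",127),("slot",60),("lap_edge",67),("box",0)]:
  for n,M in (("scene",MS),("top",MT)):
    for r in models.tip_of(l,n)[:3]:
        p=np.array(r["position"])*[560,420];print(l,n,round(r["confidence"],2),p.round(),atz(M,p,z).round())
E
```

```text
pics
[1659.7328086  -649.79655076  954.29539752] [  77.70324217   25.95772594 1994.10770611]
strip_grip scene 0.93 [201. 239.] [ 555. -267.  148.]
strip_grip scene 0.84 [141. 301.] [ 725. -480.  148.]
strip_grip scene 0.72 [202. 263.] [ 655. -304.  148.]
strip_grip top 0.89 [349. 192.] [ 523. -274.  148.]
strip_grip top 0.87 [393. 163.] [ 629. -449.  148.]
strip_grip top 0.67 [281. 178.] [589. -32. 148.]
strip_edge scene 0.77 [301. 267.] [684. -27.  60.]
strip_edge scene 0.7 [129. 317.] [ 667. -503.   60.]
strip_edge scene 0.68 [207. 270.] [ 579. -263.   60.]
strip_edge top 0.89 [344. 183.] [ 582. -272.   60.]
strip_edge top 0.75 [273. 180.] [607.  -1.  60.]
strip_edge top 0.62 [396. 180.] [ 588. -478.   60.]
strip_fold scene 0.8 [190. 252.] [ 481. -276.   60.]
strip_fold scene 0.79 [267. 271.] [ 661. -120.   60.]
strip_fold scene 0.64 [162. 327.] [ 736. -444.   60.]
strip_fold top 0.89 [345. 208.] [ 483. -268.   60.]
strip_fold top 0.68 [294. 183.] [590. -80.  60.]
strip_fold top 0.65 [378. 161.] [ 664. -413.   60.]
strip scene 0.93 [285. 271.] [681. -74.  60.]
strip scene 0.93 [149
[... 478 characters left out ...]
.] [ 524. -281.    0.]
prong_tips scene 0.98 [177. 182.] [ 184. -208.  127.]
prong_tips scene 0.69 [107. 210.] [ 256. -454.  127.]
prong_tips scene 0.68 [194. 236.] [ 502. -268.  127.]
prong_tips top 0.61 [406. 276.] [ 210. -462.  127.]
prong_tips top 0.58 [341. 291.] [ 170. -224.  127.]
prong_tips top 0.57 [347. 197.] [ 512. -271.  127.]
slot scene 0.65 [337. 215.] [502. 216.  60.]
slot scene 0.27 [345. 217.] [524. 234.  60.]
slot top 0.89 [218. 208.] [504. 211.  60.]
lap_edge scene 0.96 [348. 215.] [530. 240.  67.]
lap_edge top 0.67 [218. 197.] [546. 209.  67.]
box scene 0.75 [346. 234.] [535. 235.  -0.]
box top 0.82 [213. 203.] [541. 235.   0.]
box top 0.62 [425. 213.] [ 464. -596.    0.]
```

View pics/a.png

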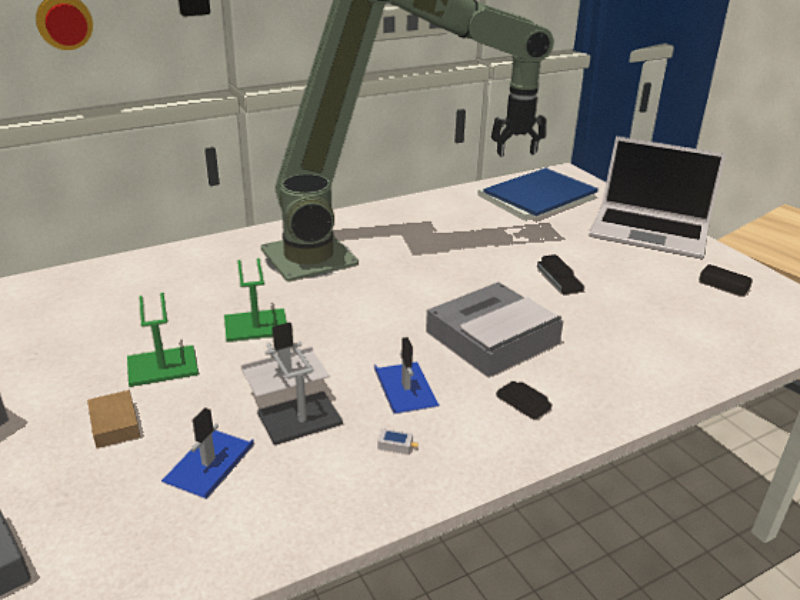

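View pics/b.png

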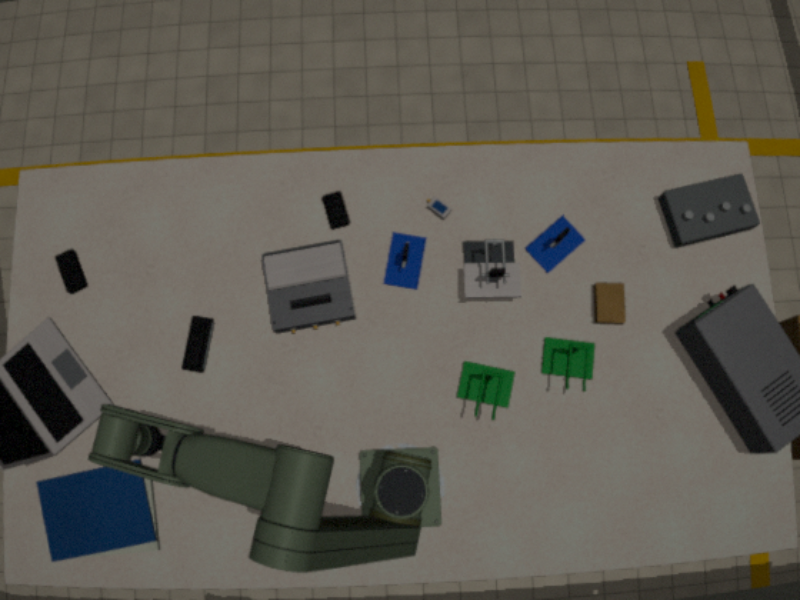

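The scene picture shows the bare strip on the grey stand at about (285,365), and the box at (495,325). In the top picture the strip is at about (492,275) and the box at (308,285), turned slightly. The blue and green ones are look-alikes.

Run:
```python
from h import *
p,R=tool();print(p,R.round(3));print(np.array(cams.camera_model("wrist")["tool_from_camera"]).round(3), env.grasp_offset)
print({k:np.round(v,2) for k,v in sensors.get_state().items()})
MS,MT=model("scene"),model("top")
for a,b in [((201,239),(349,192)),((337,215),(218,208)),((348,215),(218,197)),((194,236),(347,197)),((200,277),(345,201)),((190,252),(345,208)),((207,270),(344,183))]: print([np.round(q,1) for q in tri((MS,MT),(a,b))])
```

```text
[134.88174556 558.9613442  231.34541582] [[-0.972  0.235  0.   ]
 [ 0.235  0.972  0.   ]
 [-0.     0.    -1.   ]]
[[  -0.      -0.96    -0.281   71.877]
 [   1.      -0.       0.       0.64 ]
 [  -0.      -0.281    0.96  -142.487]
 [   0.       0.       0.       1.   ]] 18.700000000000003
{'time': np.float64(1.0), 'qpos': array([ 1.31,  0.32,  1.56, -0.  ,  1.26, -0.02]), 'dq': array([-0., -0.,  0.,  0., -0., -0.]), 'effort': array([  0.  , -41.54, -23.44,  -0.  ,   0.  ,  -0.  ]), 'eef_pos': array([134.88, 558.96, 231.35]), 'eef_rot': array([0.37, 3.12, 0.  ]), 'wrist_force': array([0.24, 0.24, 0.52]), 'wrist_torque': array([ 0.06, -0.03,  0.03]), 'grip_force': np.float64(0.0), 'width': np.float64(85.41)}
[array([ 531.3, -268.5,  134. ]), array([9.3, 9.3])]
[array([505.5, 211.9,  61.8]), array([1.8, 1.8])]
[array([546.9, 215.1,  83.1]), array([8.9, 8.9])]
[array([ 509.8, -269.9,  131.2]), array([1.1, 1.1])]
[array([ 5.270e+02, -2.747e+02,  3.000e-01]), array([6.2, 6.2])]
[array([ 482.9, -273.4,   60. ]), array([4.2, 4.2])]
[array([ 582.6, -269.1,   62.9]), array([3.4, 3.4])]
```

Emit:
{"name": "send_rows", "arguments": {
  "delta_pos": [
    [0,0,-0.008],
    [0,0,-0.008],
    [0,0,-0.008],
    [0,0,-0.008],
    [0,0,-0.008],
    [0,0,-0.008],
    [0,0,-0.008],
    [0,0,-0.008],
    [0,0,-0.008],
    [0,0,-0.008],
    [0,0,-0.008],
    [0,0,0]
  ],
  "delta_rot": [
    [0,0,0.1213],
    [0,0,0.1213],
    [0,0,0.1213],
    [0,0,0.1213],
    [0,0,0.1213],
    [0,0,0.1213],
    [0,0,0.1213],
    [0,0,0.1213],
    [0,0,0.1213],
    [0,0,0.1213],
    [0,0,0.1213],
    [0,0,0]
  ],
  "claw": [0.0854,0.0854,0.0854,0.0854,0.0854,0.0854,0.0854,0.0854,0.0854,0.0854,0.0854,0.0854]
}}

```text
time: 2.0
eef_pos: [135.1, 559.6, 321.1]
eef_rot: [-2.223, -2.218, -0.005]
wrist_force: [-0.5, -0.2, 0.6]
width: 85.2
grip_force: 0.0
```

Emit:
{"name": "send_rows", "arguments": {
  "delta_pos": [
    [-0.02,0.03,0],
    [-0.02,0.03,0],
    [-0.02,0.03,0],
    [-0.02,0.03,0],
    [-0.02,0.03,0],
    [-0.02,0.03,0],
    [-0.02,0.03,0],
    [-0.02,0.03,0],
    [-0.02,0.03,0],
    [-0.02,0.03,0],
    [-0.02,0.03,0],
    [-0.02,0.03,0]
  ],
  "delta_rot": [
    [0,0,0],
    [0,0,0],
    [0,0,0],
    [0,0,0],
    [0,0,0],
    [0,0,0],
    [0,0,0],
    [0,0,0],
    [0,0,0],
    [0,0,0],
    [0,0,0],
    [0,0,0]
  ],
  "claw": [0.0854,0.0854,0.0854,0.0854,0.0854,0.0854,0.0854,0.0854,0.0854,0.0854,0.0854,0.0854]
}}

```text
time: 3.0
eef_pos: [496.0, 317.5, 318.9]
eef_rot: [-2.218, -2.225, 0.001]
wrist_force: [-0.0, 0.7, -0.2]
width: 85.2
grip_force: 0.0
```

Emit:
{"name": "send_rows", "arguments": {
  "delta_pos": [
    [-0.03,0.015,0],
    [-0.03,0.015,0],
    [0,0,0],
    [0,0,0]
  ],
  "delta_rot": [
    [0,0,0],
    [0,0,0],
    [0,0,0],
    [0,0,0]
  ],
  "claw": [0.0854,0.0854,0.0854,0.0854]
}}

```text
time: 3.33
eef_pos: [525.3, 257.5, 318.7]
eef_rot: [-2.222, -2.22, 0.001]
wrist_force: [0.3, -0.1, -0.0]
width: 85.3
grip_force: 0.0
```

Run:
```python
from h import *
M=model("wrist");a=snap("wrist","w1")
np.save("M1.npy",np.array(M,dtype=object),allow_pickle=True)
print(tool()[0], M[0])
for l,z in [("slot",60),("lap_edge",67)]:
    for r in models.tip_of(l,"wrist")[:2]:
        p=np.array(r["position"])*[560,420];print(l,round(r["confidence"],2),p.round(),atz(M,p,z).round(1))
```

```text
[524.7579742  258.6276917  318.87603483] [[329.84261442   0.         282.79178491]
 [  0.         329.84261442 211.63254037]
 [  0.           0.           1.        ]]
slot 0.71 [261. 205.] [497.3 221.   60. ]
lap_edge 0.87 [297. 204.] [541.9 224.2  67. ]
```

View pics/w1.png

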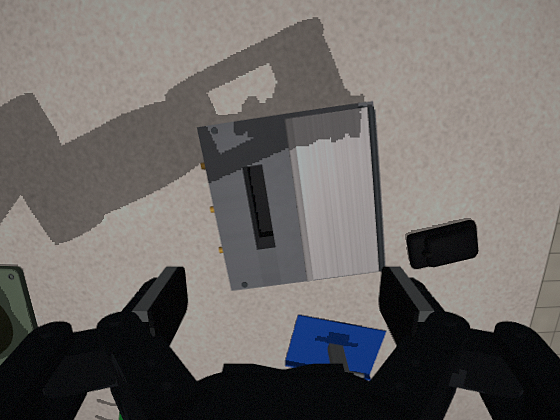

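The slot corners are at about (244,167), (262,165), (275,247) and (257,249). The box's left corners are at (198,127) and (233,290), and the lap edge runs from (287,119) to (308,280).

```bash
cat > fit.py <<'E'
from h import *
from scipy.optimize import least_squares
def fit(M,px,loc,x0):
    W=lambda q:np.c_[q[0]+np.cos(q[2])*loc[:,0]-np.sin(q[2])*loc[:,1],q[1]+np.sin(q[2])*loc[:,0]+np.cos(q[2])*loc[:,1],loc[:,2]]
    r=least_squares(lambda q:(proj(M,W(q))-px).ravel(),x0,loss="soft_l1",x_scale=[1,1,.01]);return r.x,(proj(M,W(r.x))-px).round(1)
E
python3 - <<'E'
from fit import *
M=list(np.load("M1.npy",allow_pickle=True));M=[np.array(m,float) for m in M]
px=np.array([(244,167),(262,165),(275,247),(257,249),(198,127),(233,290)],float)
loc=np.array([(-65,55,60),(-40,55,60),(-40,-55,60),(-65,-55,60),(-110,110,60),(-110,-110,60)],float)
q,r=fit(M,px,loc,[550,215,.15]);print(q,r.tolist())
q,r=fit(M,px[:4],loc[:4],[550,215,.15]);print("slot only",q,r.tolist())
# lap edge line
for z in (67,70.9): print([atz(M,p,z).round(1) for p in ((287,119),(308,280))])
E
```

```text
[5.47770533e+02 2.23780149e+02 1.39872033e-01] [[-1.2, -0.1], [1.0, -1.0], [1.2, 0.2], [0.4, 0.6], [-0.3, -0.2], [-1.4, 0.5]]
slot only [5.47340713e+02 2.23211798e+02 1.31037777e-01] [[-1.2, -0.1], [1.0, -0.8], [0.5, 0.4], [-0.4, 0.7]]
[array([529.5, 325.9,  67. ]), array([558. , 119.5,  67. ])]
[array([529.5, 325.9,  70.9]), array([557.6, 121.6,  70.9])]
```

Emit:
{"name": "send_rows", "arguments": {
  "delta_pos": [
    [-0.04,0,0],
    [-0.04,0,0],
    [-0.04,0,0],
    [-0.04,0,0],
    [-0.04,0,0],
    [-0.04,0,0],
    [-0.04,0,0],
    [-0.04,0,0],
    [-0.04,0,0],
    [-0.04,0,0],
    [-0.04,0,0],
    [-0.03,0,0]
  ],
  "delta_rot": [
    [0,0,0],
    [0,0,0],
    [0,0,0],
    [0,0,0],
    [0,0,0],
    [0,0,0],
    [0,0,0],
    [0,0,0],
    [0,0,0],
    [0,0,0],
    [0,0,0],
    [0,0,0]
  ],
  "claw": [0.0854,0.0854,0.0854,0.0854,0.0854,0.0854,0.0854,0.0854,0.0854,0.0854,0.0854,0.0854]
}}

```text
time: 4.48
eef_pos: [524.8, -212.6, 319.3]
eef_rot: [2.219, 2.223, -0.0]
wrist_force: [0.5, 0.7, -0.2]
width: 85.8
grip_force: 0.0
```

Emit:
{"name": "send_rows", "arguments": {
  "delta_pos": [
    [-0.02,0,0],
    [0,0,0],
    [0,0,0]
  ],
  "delta_rot": [
    [0,0,0],
    [0,0,0],
    [0,0,0]
  ],
  "claw": [0.0854,0.0854,0.0854]
}}

```text
time: 4.73
eef_pos: [525.0, -230.6, 319.0]
eef_rot: [-2.22, -2.221, -0.001]
wrist_force: [0.0, 0.8, -0.0]
width: 85.6
grip_force: 0.0
```

Run:
```python
from h import *
M=model("wrist");a=snap("wrist","w2")
np.save("M2.npy",np.array(M,dtype=object),allow_pickle=True)
p,R=tool();print(p,R.round(3))
for l,z in [("strip_grip",148),("strip_edge",60),("strip_fold",60),("stand",0),("prong_tips",127)]:
    for r in models.tip_of(l,"wrist")[:2]:
        p=np.array(r["position"])*[560,420];print(l,round(r["confidence"],2),p.round(),atz(M,p,z).round(1))
```

```text
[ 524.95577302 -229.85137958  319.14070793] [[-0.001  1.    -0.   ]
 [ 1.     0.001  0.001]
 [ 0.001 -0.    -1.   ]]
strip_grip 0.79 [290. 228.] [ 531.5 -267.6  148. ]
strip_grip 0.78 [368. 346.] [ 621.7 -410.4  148. ]
strip_edge 0.93 [324. 205.] [ 576.9 -267.2   60. ]
strip_edge 0.77 [334. 326.] [ 597.1 -446.2   60. ]
strip_fold 0.96 [341.  60.] [590.7 -96.9  60. ]
strip_fold 0.79 [249. 206.] [ 482.  -268.4   60. ]
stand 0.74 [ 51. 162.] [ 188.7 -218.7    0. ]
stand 0.64 [287. 195.] [ 530.  -268.1    0. ]
prong_tips 0.54 [286. 198.] [ 527.8 -241.3  127. ]
```

View pics/w2.png

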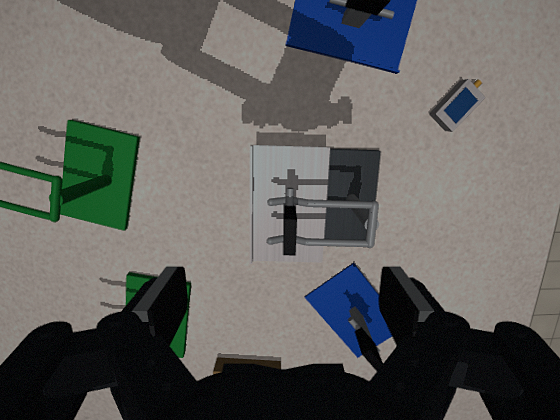

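The sheet's corners are at about (253,146), (329,147), (327,263) and (252,263). The grip spans (290,195)-(289,255), and the prong tips are at (269,203) and (269,241).

Run:
```python
from fit import *
M=[np.array(m,float) for m in np.load("M2.npy",allow_pickle=True)]
px=np.array([(253,146),(329,147),(327,263),(252,263)],float)
loc=np.array([(-47.5,75,68),(47.5,75,63),(47.5,-75,63),(-47.5,-75,68)],float)
q,r=fit(M,px,loc,[530,-268,0]);print(q,r.tolist())
print(proj(M,[[q[0],q[1]-18,172],[q[0],q[1]+18,172],[q[0],q[1]-18,124]]).round(), atz(M,(290,255),172).round(1))
for p in ((269,203),(269,241)): print(atz(M,p,123).round(1))
im=cv2.imread("pics/w2.png")[120:290,220:400];cv2.imwrite("pics/w2c.png",cv2.resize(im,None,fx=4,fy=3.5,interpolation=cv2.INTER_CUBIC))
```

```text
[ 5.34182681e+02 -2.68845271e+02 -1.54146296e-02] [[-1.2, 0.3], [2.7, 0.2], [-1.8, -0.7], [1.0, -0.1]]
[[293. 256.]
 [293. 220.]
 [292. 238.]] [ 531.4 -286.   172. ]
[ 509.9 -247.7  123. ]
[ 509.3 -290.9  123. ]
```

View pics/w2c.png

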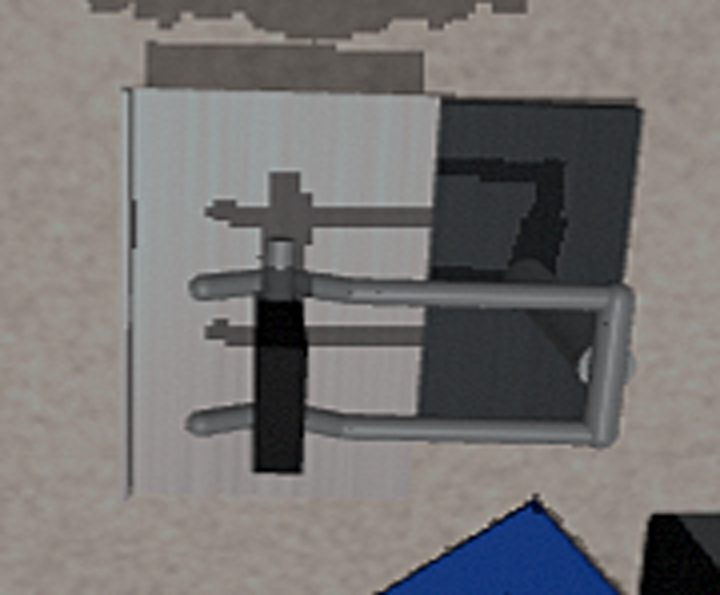

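The crop shows the sheet's right edge running from (440,95) to (410,497), the fold from (125,88) to (127,497), and the grip's lower end spanning (254,470)-(302,470).

Run:
```python
from fit import *
M=[np.array(m,float) for m in np.load("M2.npy",allow_pickle=True)]
o=np.array([220,120]);s=np.array([4,3.5])
C=np.array([(440,95),(410,497),(128,88),(128,497),(254,470),(302,470),(600,292),(600,436),(190,288),(186,425)])/s+o
loc=np.array([(47.5,75,63),(47.5,-75,63),(-47.5,75,73),(-47.5,-75,73),(-6,-18,172),(6,-18,172)],float)
q,r=fit(M,C[:6],loc,[530,-268,0]);print(q,r.tolist())
print([atz(M,c,z).round(1) for c,z in zip(C[6:],(128,128,123,123))])
```

```text
[ 5.31970302e+02 -2.67412325e+02 -3.35452325e-02] [[1.0, -0.4], [0.0, -0.1], [-1.4, -0.4], [-2.2, 0.9], [0.2, -0.0], [0.8, 0.3]]
[array([ 616.1, -246.8,  128. ]), array([ 619.6, -293.2,  128. ]), array([ 508.3, -247. ,  123. ]), array([ 506.6, -291.4,  123. ])]
```

Emit:
{"name": "send_rows", "arguments": {
  "delta_pos": [
    [-0.02,0.003,0],
    [-0.019,0.003,0.01],
    [0,0,0.02],
    [0,0,0.02],
    [0,0,0.02],
    [0,0,0.02],
    [0,0,0.02],
    [0,0,0.02],
    [0,0,0.015],
    [0,0,0],
    [0,0,0]
  ],
  "delta_rot": [
    [0,0,0.025],
    [0,0,0],
    [0,0,0],
    [0,0,0],
    [0,0,0],
    [0,0,0],
    [0,0,0],
    [0,0,0],
    [0,0,0],
    [0,0,0],
    [0,0,0]
  ],
  "claw": [0.0854,0.0854,0.0854,0.0854,0.0854,0.0854,0.0854,0.0854,0.0854,0.0854,0.0854]
}}

```text
time: 5.95
eef_pos: [530.1, -269.5, 174.0]
eef_rot: [-2.247, -2.193, 0.0]
wrist_force: [-0.8, 0.6, 0.4]
width: 85.3
grip_force: 0.0
```

Run:
```python
from h import *
p,R=tool();M=model("wrist");a=snap("wrist")
print(p,R.round(3))
gp=p+R@[0,0,-18.7]
c=proj(M,[[531.5,-269,172]])[0];print(c,p)
for x in (-6,6):
  for y in (-18,18): 
    q=proj(M,[[531.5+x,-269+y,172]])[0];cv2.circle(a,tuple(int(v) for v in q),2,(255,0,0),-1)
x0,y0=140,110;cv2.imwrite("pics/w3.png",cv2.resize(a[y0:y0+280,x0:x0+280][:,:,::-1],(600,600)))
```

```text
[ 530.09399145 -269.54272316  173.99728027] [[ 0.024  1.    -0.001]
 [ 1.    -0.024  0.001]
 [ 0.001 -0.001 -1.   ]]
[286.23256567 270.05966059] [ 530.09399145 -269.54272316  173.99728027]
```

View pics/w3.png

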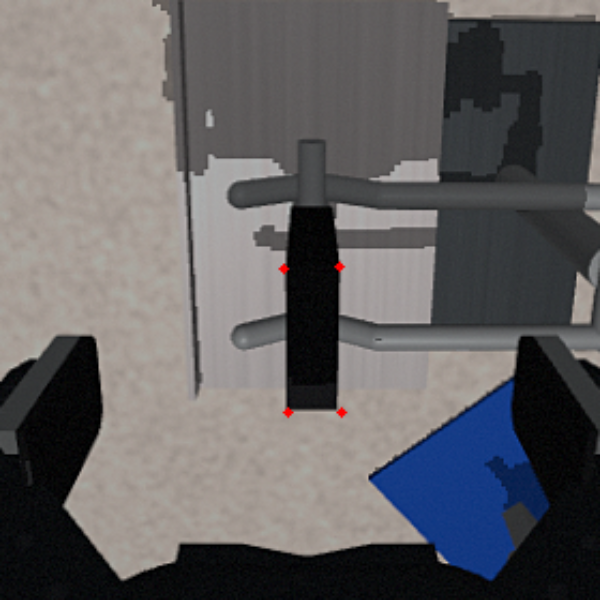

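The picture shows the grip centred between the fingers (crop x 288-338, lower end at y 410) and matching the prediction. Next I descend and grip.

Emit:
{"name": "send_rows", "arguments": {
  "delta_pos": [
    [0,0.0005,0.014],
    [0,0,0.014],
    [0,0,0.013],
    [0,0,0],
    [0,0,0],
    [0,0,0],
    [0,0,0],
    [0,0,0],
    [0,0,0],
    [0,0,0],
    [0,0,0],
    [0,0,0]
  ],
  "delta_rot": [
    [0,0,0],
    [0,0,0],
    [0,0,0],
    [0,0,0],
    [0,0,0],
    [0,0,0],
    [0,0,0],
    [0,0,0],
    [0,0,0],
    [0,0,0],
    [0,0,0],
    [0,0,0]
  ],
  "claw": [0.0854,0.0854,0.0854,0.0854,0.05,0.03,0.02,0.01,0,0,0,0]
}}

```text
time: 7.0
eef_pos: [531.1, -270.4, 133.9]
eef_rot: [2.249, 2.192, 0.001]
wrist_force: [1.7, -0.3, 2.9]
width: 11.1
grip_force: 59.0
```

Emit:
{"name": "send_rows", "arguments": {
  "delta_pos": [
    [0,0,0],
    [0,0,0],
    [0,0,0],
    [0,0,0]
  ],
  "delta_rot": [
    [0,0,0],
    [0,0,0],
    [0,0,0],
    [0,0,0]
  ],
  "claw": [0,0,0,0]
}}

```text
time: 7.33
eef_pos: [531.1, -270.4, 133.7]
eef_rot: [2.249, 2.192, 0.001]
wrist_force: [1.0, -0.5, 4.2]
width: 11.6
grip_force: 59.3
```

Emit:
{"name": "send_rows", "arguments": {
  "delta_pos": [
    [0,0,-0.005],
    [0,0,-0.007],
    [0,0,-0.007],
    [0,0,-0.006],
    [0,0,0],
    [0,0,0]
  ],
  "delta_rot": [
    [0,0,0],
    [0,0,0],
    [0,0,0],
    [0,0,0],
    [0,0,0],
    [0,0,0]
  ],
  "claw": [0,0,0,0,0,0]
}}

```text
time: 7.83
eef_pos: [530.7, -270.3, 158.7]
eef_rot: [2.249, 2.193, 0.0]
wrist_force: [-0.2, -0.6, -2.8]
width: 11.6
grip_force: 58.5
```

Emit:
{"name": "send_rows", "arguments": {
  "delta_pos": [
    [0,-0.006,0],
    [0,-0.012,0],
    [0,-0.012,0],
    [0,-0.012,0],
    [0,-0.012,0],
    [0,-0.012,0],
    [0,-0.012,0],
    [0,-0.012,0],
    [0,-0.01,0],
    [0,0,0]
  ],
  "delta_rot": [
    [0,0,0],
    [0,0,0],
    [0,0,0],
    [0,0,0],
    [0,0,0],
    [0,0,0],
    [0,0,0],
    [0,0,0],
    [0,0,0],
    [0,0,0]
  ],
  "claw": [0,0,0,0,0,0,0,0,0,0]
}}

```text
time: 8.67
eef_pos: [428.3, -267.3, 158.3]
eef_rot: [-2.249, -2.191, 0.001]
wrist_force: [-1.0, -0.1, -2.9]
width: 11.3
grip_force: 58.6
```

Emit:
{"name": "send_rows", "arguments": {
  "delta_pos": [
    [0,0,-0.01],
    [0,0,-0.02],
    [0,0,-0.02],
    [0,0,-0.02],
    [0,0,-0.02],
    [0,0,-0.02],
    [0,0,-0.01],
    [0.01,0,0],
    [0.02,0,0],
    [0.03,0.004,0],
    [0.03,0.004,0],
    [0.03,0.004,0]
  ],
  "delta_rot": [
    [0,0,0],
    [0,0,0],
    [0,0,0],
    [0,0,0],
    [0,0,0],
    [0,0,0],
    [0,0,0],
    [0,0,0],
    [0,0,0],
    [0,0,0],
    [0,0,0],
    [0,0,0]
  ],
  "claw": [0,0,0,0,0,0,0,0,0,0,0,0]
}}

```text
time: 9.67
eef_pos: [445.2, -146.0, 277.1]
eef_rot: [-2.249, -2.191, 0.0]
wrist_force: [0.6, 0.6, -2.2]
width: 11.5
grip_force: 58.7
```

Emit:
{"name": "send_rows", "arguments": {
  "delta_pos": [
    [0.034,0.001,0],
    [0.034,0,0],
    [0.034,0,0],
    [0.034,0,0],
    [0.034,0,0],
    [0.034,0,0],
    [0.034,0,0],
    [0.034,0,0],
    [0.034,0,0],
    [0.034,0,0],
    [0.02,0,0],
    [0,0,0]
  ],
  "delta_rot": [
    [0,0,0],
    [0,0,0],
    [0,0,0],
    [0,0,0],
    [0,0,0],
    [0,0,-0.03],
    [0,0,-0.03],
    [0,0,-0.03],
    [0,0,-0.03],
    [0,0,-0.03],
    [0,0,-0.012],
    [0,0,0]
  ],
  "claw": [0,0,0,0,0,0,0,0,0,0,0,0]
}}

```text
time: 10.67
eef_pos: [441.2, 215.5, 276.9]
eef_rot: [-2.057, -2.371, 0.001]
wrist_force: [0.2, -0.3, -2.8]
width: 11.1
grip_force: 58.7
```

Run:
```python
from h import *
p,R=tool();M=model("wrist");a=snap("wrist")
np.save("M4.npy",np.array(M,dtype=object),allow_pickle=True)
print(p,R.round(3));T=np.array(cams.camera_model("wrist")["tool_from_camera"])
cv2.imwrite("pics/w4.png",a[:,:,::-1])
```

```text
[441.17939884 215.51755065 276.89533794] [[-0.141  0.99  -0.003]
 [ 0.99   0.141  0.002]
 [ 0.002 -0.002 -1.   ]]
```

View pics/w4.png

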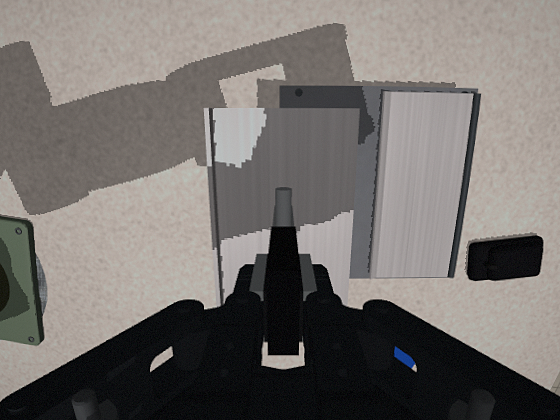

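The picture shows the held strip level, with its plain edge running from (359,108) to (352,280). The lap edge runs from (381,92) to (370,278) and looks parallel to it.

Run:
```python
from fit import *
M=[np.array(m,float) for m in np.load("M4.npy",allow_pickle=True)]
p,R=tool();f=lambda A,B:np.arctan2(-(A-B)[0],(A-B)[1])
A,B=[atz(M,c,206.2) for c in ((359,108),(352,280))]
a,b=[atz(M,c,68.) for c in ((381,92),(370,278))]
print("edge",A,B,f(A,B));print("lap",a,b,f(a,b), (a+b)/2,"tool yaw",np.arctan2(R[1,1],R[0,1]))
yaw=.141;rot=lambda v:np.array([[np.cos(yaw),np.sin(yaw)],[-np.sin(yaw),np.cos(yaw)]])@v
print("corner in tool-level frame (x,y) expect 47.5,75:",rot((A-p)[:2]))
# box corners: +y side, visible (280,86)? lap corners
ld=np.array([(-5,104,68),(-5,-104,68)],float)
print(fit(M,np.array([(381,92),(370,278)],float),ld,[547,223,.137]))
```

```text
edge [476.91689664 298.62583269 206.2       ] [496.01960195 181.6426028  206.2       ] 0.16186576104221279
lap [525.66239781 325.14758788  68.        ] [558.68953264 118.98591415  68.        ] 0.15885042801010404 [542.17596522 222.06675102  68.        ] tool yaw 0.14052659183553576
corner in tool-level frame (x,y) expect 47.5,75: [47.14946823 79.35136045]
(array([5.47080320e+02, 2.22974953e+02, 1.58577591e-01]), array([[ 0. ,  0.3],
       [-0. , -0.4]]))
```

Emit:
{"name": "send_rows", "arguments": {
  "delta_pos": [
    [0,0,0.01],
    [0,0,0.02],
    [0,0,0.02],
    [0,0,0.02],
    [0,0.01,0.02],
    [0,0.01,0.02],
    [0,0.005,0.015],
    [0,0,0],
    [0,0,0]
  ],
  "delta_rot": [
    [0,0,0],
    [0,0,0],
    [0,0,0],
    [0,0,0],
    [0,0,0],
    [0,0,0],
    [0,0,0],
    [0,0,0],
    [0,0,0]
  ],
  "claw": [0,0,0,0,0,0,0,0,0]
}}

```text
time: 11.47
eef_pos: [466.6, 213.5, 152.1]
eef_rot: [-2.066, -2.365, 0.005]
wrist_force: [0.9, -0.3, -2.1]
width: 11.1
grip_force: 58.9
```

Run:
```python
from h import *
p,R=tool();M=model("wrist");a=snap("wrist")
np.save("M5.npy",np.array(M,dtype=object),allow_pickle=True)
print(p,R.round(4))
cv2.imwrite("pics/w5.png",cv2.resize(a[40:340,170:570][:,:,::-1],(780,600),interpolation=cv2.INTER_CUBIC))
```

```text
[466.5774955  213.53336764 152.06918853] [[-0.1346  0.9909 -0.0033]
 [ 0.9909  0.1346 -0.0014]
 [-0.001  -0.0034 -1.    ]]
```

View pics/w5.png

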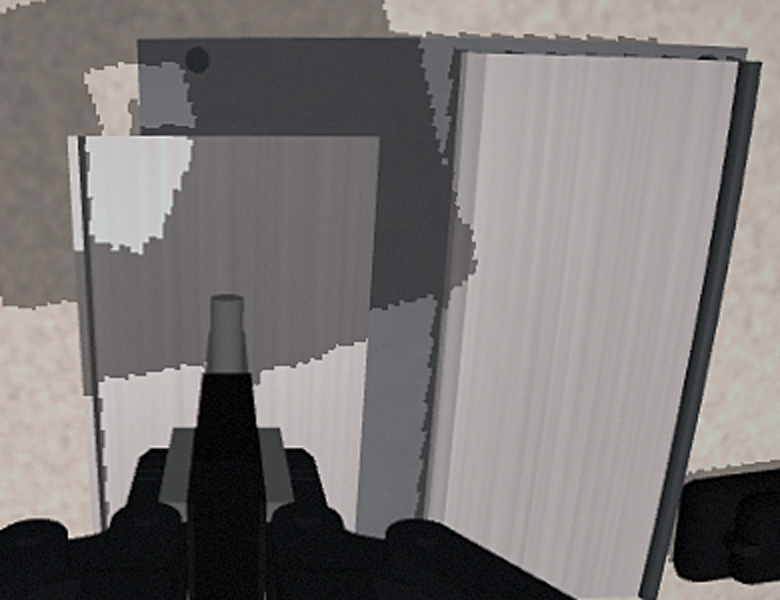

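The crop (scale 2, offset 170,40) shows the strip's +y edge from (88,136) to (379,136) and its plain edge down to (357,525). The box's +y edge runs from (138,40) to (747,48), and the lap edge from (455,52) to (424,520).

Run:
```python
from fit import *
M=[np.array(m,float) for m in np.load("M5.npy",allow_pickle=True)]
p,R=tool();o=np.array([170,40.])
P=lambda x,y,z:atz(M,np.array([x,y])/2+o,z)[:2]
ang=lambda A,B:np.arctan2(-(A-B)[0],(A-B)[1])
angx=lambda A,B:np.arctan2((B-A)[1],(B-A)[0])
zs=152.1-73.7+3
A,B=P(379,136,zs),P(357,525,zs);print("strip edge",A,B,ang(A,B),"short edge yaw",angx(P(88,136,zs),A))
a,b=P(457,52,68),P(424,520,68);print("lap",a,b,ang(a,b),[ang(P(457,52,z),P(424,520,z)) for z in(67,73)])
c,d=P(138,40,60),P(747,48,60);print("box",c,d,angx(c,d),np.linalg.norm(d-c)); print("lap side",angx(P(465,52,70),P(735,62,70)))
print("tool yaw",np.arctan2(R[1,1],R[0,1]))
for yaw in (.137,.15):
    bx=np.array([np.cos(yaw),np.sin(yaw)]);by=np.array([-bx[1],bx[0]])
    print(yaw,"box y: strip corner-box corner",(A-c)@by,"expect -35","strip corner-lapcorner",(A-a)@by,"expect -29; edge gap x from lap line",(a-A)@bx, "TCP->corner",(A-p[:2])@bx,(A-p[:2])@by, "box origin from corner",c+110*bx-110*by)
```

```text
strip edge [503.06688773 296.20838265] [522.288143   160.46911832] 0.1406689943370672 short edge yaw 0.13512835305978071
lap [526.12879806 326.46508789] [552.20182766 158.16442515] 0.15369754318113638 [np.float64(0.15369754318113635), np.float64(0.15369754318113626)]
box [422.79085231 316.74372573] [629.81738706 346.74071793] 0.14389302619835614 209.18844526445977
lap side 0.1363933740764067
tool yaw 0.13529870603829386
0.137 box y: strip corner-box corner -31.30637651365391 expect -35 strip corner-lapcorner -26.823597424291542 expect -29; edge gap x from lap line 26.978038129828285 TCP->corner 46.820309158282484 76.50971229238398 box origin from corner [546.78307364 222.7973099 ]
0.15 box y: strip corner-box corner -32.30105413769434 expect -35 strip corner-lapcorner -26.470626244917263 expect -29; edge gap x from lap line 27.32445546240265 TCP->corner 47.81095114260781 75.8946004375785 box origin from corner [547.99386545 224.41710173]
```

Emit:
{"name": "send_rows", "arguments": {
  "delta_pos": [
    [-0.003,0,0.006],
    [0,0,0.006],
    [0,0,0.004],
    [0,0,0],
    [0,0,0]
  ],
  "delta_rot": [
    [0,0,-0.007],
    [0,0,0],
    [0,0,0],
    [0,0,0],
    [0,0,0]
  ],
  "claw": [0,0,0,0,0]
}}

```text
time: 11.93
eef_pos: [467.6, 211.9, 137.2]
eef_rot: [-2.056, -2.375, 0.0]
wrist_force: [0.5, -0.2, -1.8]
width: 11.5
grip_force: 58.8
```

Emit:
{"name": "send_rows", "arguments": {
  "delta_pos": [
    [0,0,0.001],
    [0,0,0],
    [0,0,0]
  ],
  "delta_rot": [
    [0,0,0],
    [0,0,0],
    [0,0,0]
  ],
  "claw": [0,0,0]
}}

```text
time: 12.18
eef_pos: [467.9, 212.0, 136.5]
eef_rot: [2.056, 2.375, 0.001]
wrist_force: [-0.6, -0.3, -2.6]
width: 11.4
grip_force: 58.8
```

Emit:
{"name": "send_rows", "arguments": {
  "delta_pos": [
    [0,0,0.001],
    [0,0,0],
    [0,0,0]
  ],
  "delta_rot": [
    [0,0,0],
    [0,0,0],
    [0,0,0]
  ],
  "claw": [0,0,0]
}}

```text
time: 12.43
eef_pos: [467.8, 211.9, 135.3]
eef_rot: [-2.056, -2.375, -0.0]
wrist_force: [-0.2, -0.3, -2.2]
width: 11.5
grip_force: 58.8
```

Emit:
{"name": "send_rows", "arguments": {
  "delta_pos": [
    [-0.001,0,0.001],
    [0,0,0],
    [0,0,0]
  ],
  "delta_rot": [
    [0,0,0],
    [0,0,0],
    [0,0,0]
  ],
  "claw": [0,0,0]
}}

```text
time: 12.68
eef_pos: [467.9, 210.9, 134.2]
eef_rot: [-2.056, -2.375, 0.0]
wrist_force: [-0.9, 0.1, -1.8]
width: 11.0
grip_force: 58.8
```

Emit:
{"name": "send_rows", "arguments": {
  "delta_pos": [
    [0,0,0.0007],
    [0,0,0],
    [0,0,0]
  ],
  "delta_rot": [
    [0,0,0],
    [0,0,0],
    [0,0,0]
  ],
  "claw": [0,0,0]
}}

```text
time: 12.93
eef_pos: [468.1, 210.9, 134.1]
eef_rot: [2.056, 2.375, 0.001]
wrist_force: [-1.2, -0.4, 2.2]
width: 11.1
grip_force: 59.6
```

Emit:
{"name": "send_rows", "arguments": {
  "delta_pos": [
    [0,0,-0.0022],
    [0,0,0],
    [0,0.003,0],
    [0,0.005,0],
    [0,0.005,0],
    [0,0.005,0],
    [0,0.005,0],
    [0,0.004,0],
    [0,0.003,0],
    [0,0.002,0],
    [0,0,0],
    [0,0,0]
  ],
  "delta_rot": [
    [0,0,0],
    [0,0,0],
    [0,0,0],
    [0,0,0],
    [0,0,0],
    [0,0,0],
    [0,0,0],
    [0,0,0],
    [0,0,0],
    [0,0,0],
    [0,0,0],
    [0,0,0]
  ],
  "claw": [0,0,0,0,0,0,0,0,0,0,0,0]
}}

```text
time: 13.93
eef_pos: [499.5, 215.5, 135.7]
eef_rot: [-2.056, -2.375, 0.0]
wrist_force: [-0.0, 0.1, -1.8]
width: 11.7
grip_force: 58.8
```

Run:
```python
from h import *
p,R=tool();M=model("wrist");a=snap("wrist")
np.save("M6.npy",np.array(M,dtype=object),allow_pickle=True)
print(p,R.round(4))
cv2.imwrite("pics/w6.png",cv2.resize(a[40:340,170:560][:,:,::-1],(780,600),interpolation=cv2.INTER_CUBIC))
```

```text
[499.54869719 215.45705382 135.72219321] [[-1.431e-01  9.897e-01 -4.000e-04]
 [ 9.897e-01  1.431e-01 -0.000e+00]
 [ 0.000e+00 -4.000e-04 -1.000e+00]]
```

View pics/w6.png

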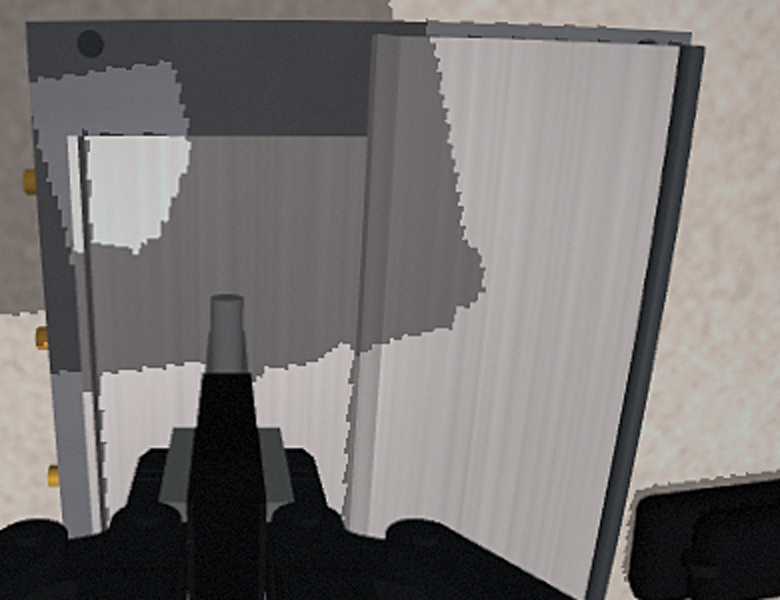

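The plain edge is now under the lap, which is not lifted. The lap edge runs from (375,35) to (344,520), the box's corner is at (27,22), and the strip's +y edge is at row 136.

Run:
```python
from h import *
M=[np.array(m,float) for m in np.load("M6.npy",allow_pickle=True)]
p,R=tool();o=np.array([170,40.])
def L(x,y,z): # tool-aligned: (along tool y = strip x, along tool x = strip y)
    v=atz(M,np.array([x,y])/2+o,z)-p; return np.array([v@R[:,1],v@R[:,0]]).round(1)
print("lap",[(z,L(375,35,z),L(344,520,z)) for z in (68,70,72)])
print("box corner",L(27,22,60),"other",L(690,33,60),"left side low",L(62,530,60))
print("strip corner/edge",L(84,136,65.5),L(367,136,65.5),"fold top",L(68,136,75))
```

```text
lap [(68, array([ 44.3, 106.1]), array([ 42.9, -56.1])), (70, array([ 43.9, 105.8]), array([ 42.5, -54.9])), (72, array([ 43.5, 105.5]), array([ 42.1, -53.6]))]
box corner [-61.2 111.5] other [147.5 111.1] left side low [-62.2 -65.5]
strip corner/edge [-44.   77.1] [43.9 77.1] fold top [-46.8  76.9]
```

Emit:
{"name": "send_rows", "arguments": {
  "delta_pos": [
    [-0.0005,0.002,0],
    [0,0.003,0],
    [0,0.003,0],
    [0,0.003,0],
    [0,0.0025,0],
    [0,0.002,0],
    [0,0,0],
    [0,0,0]
  ],
  "delta_rot": [
    [0,0,0.004],
    [0,0,0],
    [0,0,0],
    [0,0,0],
    [0,0,0],
    [0,0,0],
    [0,0,0],
    [0,0,0]
  ],
  "claw": [0,0,0,0,0,0,0,0]
}}

```text
time: 14.65
eef_pos: [515.1, 217.1, 135.7]
eef_rot: [-2.061, -2.371, 0.0]
wrist_force: [-0.1, -0.6, -1.5]
width: 11.4
grip_force: 58.8
```

Emit:
{"name": "send_rows", "arguments": {
  "delta_pos": [
    [0,0,0.0015],
    [0,0,0.0006],
    [0,0,0],
    [0,0,0]
  ],
  "delta_rot": [
    [0,0,0],
    [0,0,0],
    [0,0,0],
    [0,0,0]
  ],
  "claw": [0,0,0,0]
}}

```text
time: 14.98
eef_pos: [515.2, 217.2, 134.1]
eef_rot: [2.061, 2.371, 0.001]
wrist_force: [-0.3, 0.2, 1.3]
width: 11.2
grip_force: 59.3
```

Emit:
{"name": "send_rows", "arguments": {
  "delta_pos": [
    [0,0,0.0005],
    [0,0,0.0005],
    [0,0,0],
    [0,0,0],
    [0,0,0]
  ],
  "delta_rot": [
    [0,0,0],
    [0,0,0],
    [0,0,0],
    [0,0,0],
    [0,0,0]
  ],
  "claw": [0,0,0,0,0]
}}

```text
time: 15.4
eef_pos: [515.2, 217.2, 134.1]
eef_rot: [2.061, 2.371, 0.002]
wrist_force: [-1.1, -1.2, 6.9]
width: 11.3
grip_force: 60.3
```

Run:
```python
from h import *
p,R=tool();M=model("wrist");a=snap("wrist")
np.save("M7.npy",np.array(M,dtype=object),allow_pickle=True)
s=sensors.get_state();print(p,R.round(4),s["wrist_force"],s["wrist_torque"])
cv2.imwrite("pics/w7.png",cv2.resize(a[40:340,170:560][:,:,::-1],(780,600),interpolation=cv2.INTER_CUBIC))
```

```text
[515.2210554  217.23011343 134.09692617] [[-1.393e-01  9.903e-01  1.100e-03]
 [ 9.903e-01  1.393e-01  5.000e-04]
 [ 4.000e-04  1.200e-03 -1.000e+00]] [-1.5774251  -1.72928024  7.36058574] [-0.18267368  0.46859464  0.01665665]
```

View pics/w7.png

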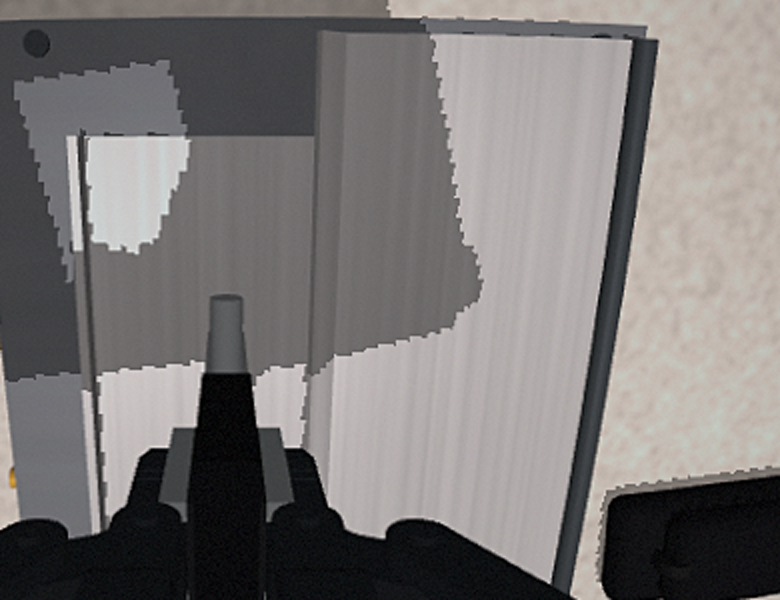

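The lap is still level. Its edge runs from (318,32) to (303,445), and the strip is under it and looks square.

Run:
```python
from h import *
M=[np.array(m,float) for m in np.load("M7.npy",allow_pickle=True)]
p,R=tool();o=np.array([170,40.])
def L(x,y,z):
    v=atz(M,np.array([x,y])/2+o,z)-p; return np.array([v@R[:,1],v@R[:,0]]).round(1)
print("lap",[(z,L(318,32,z),L(303,445,z)) for z in (68,71)])
print("box side",L(0,340,60),L(20,535,60),"edge",L(0,22,60),L(640,27,60),"lap +x corner",L(632,40,69.5))
print("fold top",L(68,136,73),L(90,136,63))
```

```text
lap [(68, array([ 27. , 106.5]), array([ 26.6, -25.5])), (71, array([ 26.6, 106. ]), array([ 26.2, -24. ]))]
box side [-77.8  10.1] [-78.1 -66.8] edge [-69.2 111.4] [129.5 111.9] lap +x corner [121.7 106.4]
fold top [-47.   76.9] [-42.4  77.1]
```

Emit:
{"name": "send_rows", "arguments": {
  "delta_pos": [
    [0,0,0.0004],
    [0,0,0],
    [0,0,0],
    [0,0,0]
  ],
  "delta_rot": [
    [0.003,0,0],
    [0,0,0],
    [0,0,0],
    [0,0,0]
  ],
  "claw": [0,0,0,0]
}}

```text
time: 15.78
eef_pos: [515.2, 217.2, 134.1]
eef_rot: [-2.06, -2.37, 0.001]
wrist_force: [-2.7, -0.8, 9.2]
width: 11.2
grip_force: 60.6
```

Run:
```python
from h import *
s=sensors.get_state();p,R=tool();print(p,R.round(4).tolist(),s["wrist_force"],s["wrist_torque"])
```

```text
[515.16573337 217.21985776 134.09986832] [[-0.1393, 0.9902, -0.0016], [0.9902, 0.1393, 0.0002], [0.0004, -0.0015, -1.0]] [-2.74588495 -0.78788127  9.18615263] [-0.22196117  0.439297    0.01125339]
```

Emit:
{"name": "send_rows", "arguments": {
  "delta_pos": [
    [0,0,0.0003],
    [0,0,0],
    [0,0,0],
    [0,0,0],
    [0,0,0],
    [0,0,0]
  ],
  "delta_rot": [
    [-0.001,0,0],
    [0,0,0],
    [0,0,0],
    [0,0,0],
    [0,0,0],
    [0,0,0]
  ],
  "claw": [0,0,0,0,0,0]
}}

```text
time: 16.28
eef_pos: [515.2, 217.2, 134.1]
eef_rot: [-2.061, -2.371, 0.0]
wrist_force: [-3.1, -1.4, 11.5]
width: 11.5
grip_force: 60.8
```

Run:
```python
from h import *
print(sensors.get_state()["wrist_force"]);print(env.job_done())
```

```text
[-3.13633044 -1.37455555 11.45691104]
the job is handed in; nothing more can be done
None
```

The strip is off the hook with its plain edge about 20 mm under the lapped sheet, square and centred over the slot. It is still gripped and pressed down at about 12 N, and the job was handed in at about 16 s; the verdict was not shown.

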